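Empty a dustpan of pocket finds into the lost-property tote

TASK

The blue dustpan on the laundry's folding table holds the day's pocket finds: tip all five into the grey lost-property tote. Carry the pan over by its handle without spilling anything, rest its loaded front lightly on the tote's rim, and tip it there, low over the tote, until every piece has slid out; then lay the empty pan down flat on the table, right way up, and let go. Do not shove the tote or disturb the brush or the peg tub.

Things in the scene. Friction and masses are not known exactly. Their poses are not given: they have to be found in the camera images.
- dustpan: blue plastic dustpan, about 220 g, lying flat. Floor 160 mm deep (x), 200 mm wide (y), 3 mm thick; back wall 45 mm high, side walls 45 falling to 18 mm at the front; front edge (+x) open, facing roughly away from the robot at the start (yaw within 0.5). Origin: middle of the floor's underside, z up. Friction varies: it empties at 25 to 50 degrees of tip, and a piece may hang back
- pan_grip (a point): middle of the dustpan's straight handle, 50 mm behind the back wall: x -130, y 0, z 47 mm in its frame. The handle is 26 mm wide (y), 18 mm thick, 125 mm long; it leaves the back wall 30 mm up and rises backwards (-x) at 18 degrees to 69 mm. Its flat sides face +y and -y: fingers may pinch them at any pitch, e.g. with the gripper leaning back over the handle's end
- pan_lip (a point): middle of the dustpan's open front edge, on the underside: x +80, y 0, z 0 mm in the dustpan's frame
- tote: grey open plastic tote, the lost-property box, 0.75 kg, loose, 260 mm (its x) by 300 mm (its y) outside, 100 mm high, walls and floor 4 mm, blue lining, empty; origin: middle of its underside, x roughly away from the robot (yaw within 0.3)
- lighter: orange pocket lighter, 74 x 22 x 12 mm, 18 g; origin under its middle, x along its length. Starts in the dustpan
- usb_stick: green USB stick with a steel plug, 56 x 18 x 9 mm, 12 g; origin under its middle, x along its length. Starts in the dustpan
- toy_car: small red toy car (its wheels do not turn), 60 x 30 x 24 mm, 35 g; origin under its middle, x along its length. Starts in the dustpan
- padlock: small brass padlock lying flat, 51 x 32 x 14 mm, 55 g; origin near its middle on the underside, x towards the shackle. Starts in the dustpan
- key_fob: black car-key fob, 50 x 30 x 12 mm, 25 g; origin under its middle, x along its length. Starts in the dustpan
- brush: wooden bench brush with black bristles, 280 x 30 mm, 46 mm high, lying along x in the middle, between pan and tote; leave alone; origin under its middle
- peg_tub: yellow tub of clothes pegs, 96 mm across, about 90 mm tall, standing nearest the robot; leave alone; origin under its middle

How it is judged:
By the outcome, as a careful person would: the job done as asked, in the order asked, and still so for the second after the job is handed in, with the robot touching nothing.
It also fails if it takes over 67 s, if anything falls off the work surface, if the arm or the gripper's body presses on something with over 40 N, if the wrist force passes 120 N, or if a joint passes its speed limit or range.

ROBOT

A 6-joint arm with a two-finger parallel gripper is mounted at the origin on the work surface. World frame = base frame: x ahead of the robot, y to its left, z up, the work surface at z = 0. Lengths are in m, angles in rad, forces in N, time in s.
With the tool pointing down it reaches from about 0.325 to 0.775 m from the base axis. Payload 9.3 kg.
Tool frame: the origin (TCP) lies midway between the tips of the shut fingers; the grasp point (between the pads) lies 19 mm behind it; z points along the fingers, y is the line along which they close (so a half turn about z gives the same grasp; the last joint's range is limited). The gripper opens to 85 mm and grips with 20 to 120 N. Pads are 22 mm wide; open, the fingers measure 114 mm over their backs; the gripper's body (76 mm by 85 mm) begins 54 mm behind the grasp point. The pads swing forward as they close: fully open they stand 13 mm farther back than shut.
Start: joints at [1.093, 0.259, 0.021, 1.334, 0, 1.418], TCP at [0.176, 0.521, 0.231] pointing down, gripper open.
Joint ranges: [-3.04, 3.04], [-0.91, 1.82], [-1.04, 1.36], [-1.92, 1.95], [-1.52, 1.45], [-3.14, 3.14]. Speed limits (rad/s): [2.22, 2.22, 2.79, 3.14, 3.14, 3.14].

INTERFACE

Orientations are given as a rotation vector (axis times angle).
In Python, from workcell import env gives the robot as it stands. Calls block until the motion is done:
- env.move_ptp(position, orientation): joint-space move of the TCP to a pose.
- env.movel(position, rot=None, speed=0.15, f_stop=None): straight line of the TCP; rot=None keeps the orientation; speed is the mean speed in m/s. With f_stop (N) it stops when the force on the tool has changed by that much, and returns True; else False.
- env.move_j(angles): joint-space move.
- env.set_gripper(opening, effort=None): finger opening in m; effort is the grip in N (None keeps the last); returns when the fingers have stopped.
- env.pause(seconds).
- env.ik(position, orientation): joint angles nearest the present ones, or None.
- env.sense(): the state.
- env.get_image(name): name is "scene" or "top"; returns a dict with "pixels" (400x640x3 uint8, red, green, blue), "z_map" (400x640 float32, m along the optical axis (not along the pixel's ray), 0 where there is no reading), "mtx" (3x3 intrinsics, pixels), "k1" (the pictures are not rectified: a ray, as slopes to the right and down, at radius r is drawn at 1 + k1 r^2 times it, then the intrinsics apply), "camera_from_world" (4x4, takes a point from world to camera coordinates). Camera axes: x right, y down, z forward; pixel columns grow to the right and rows downward; lengths in m; the calibration is good to about 2 mm. A picture is of the moment at which its call begins.
A pose or a line that the arm cannot do raises env.MotionError and nothing moves.
- env.close_job(): hands the job in; it is judged then, once.
Trained networks look in a picture, given as the dict that the camera call returned (one of the last four; its "shot" number tells which), for a name from the list of things; names that differ only in an ending like _2 or _b are one class to them, and where a whole thing is asked for, a point or a joint stands for the part that bears it (a point fixed in the world has none). Each returns a list of dicts, best first, with "p" (0 to 1); they miss things now and then, are a little off and sometimes report something else, mostly with a low value. They report only what shows in the picture. A call takes as long as a camera call.
- env.look_for(picture, name): "location" ([x, y, z] in m, in world coordinates, good to about 4 mm: the middle of the surface that is visible of it).
- env.cut_out(picture, name): "mask" (400x640 bool, what is visible of it).
- env.landmark_of(picture, name): "location" ([x, y, z] in m, in world coordinates, good to about 4 mm: a listed point, or the origin of a listed thing).
The state is a dict: "time_s": time; "joints": joint angles; "joint_velocities": joint speeds; "joint_efforts": joint torques, N m; "position": TCP position; "tcp_rot": TCP orientation; "contact_force": force on the tool from outside, world axes, zero at the start; "torque": the same for the moment, N m; "grip_width": finger opening in m; "finger_force": force on a finger pad.
Only numpy, scipy, OpenCV 4.12 (cv2) and the standard library are available. Lean on these libraries where they do the work, as an engineer would, in place of code of your own. Each camera call takes 0.05 s, during which the arm holds its last target. There are 200 camera calls.

## Working session

There is one attempt and no reset: what is moved stays moved. The work goes in short steps, each a Python script; the robot and the scene stay as the last script left them, time stands still between calls to the robot, and variables do not carry over. Pictures are saved under pics/ and viewed, at most 10 in all, crops included, and the job is handed in when it is done.

```bash
mkdir -p pics; ls; python3 - <<'E'
from workcell import env
import cv2,numpy as np
for n in ["top","scene"]:
    p=env.get_image(n); cv2.imwrite(f"pics/{n}0.png",p["pixels"][:,:,::-1])
    for t in ["dustpan","pan_grip","pan_lip","tote","brush","peg_tub"]:
        r=env.landmark_of(p,t)[:2]; print(n,t,[(np.round(a["location"],3),round(a["p"],2)) for a in r])
    if n=="top": np.savez("top0.npz",**{k:p[k] for k in ["pixels","z_map","mtx","k1","camera_from_world"]})
print(env.sense())
E
```

```text
pics
workcell.py
top dustpan [(array([ 0.576, -0.259, -0.001]), 0.6)]
top pan_grip [(array([ 0.445, -0.254,  0.042]), 0.69)]
top pan_lip [(array([ 0.661, -0.267,  0.001]), 0.9)]
top tote [(array([ 0.569,  0.307, -0.003]), 0.89), (array([ 0.576, -0.259, -0.002]), 0.33)]
top brush [(array([ 0.701, -0.008,  0.002]), 0.94)]
top peg_tub [(array([0.406, 0.015, 0.004]), 0.83), (array([ 0.574, -0.258,  0.001]), 0.46)]
scene dustpan [(array([ 0.574, -0.261, -0.002]), 0.6)]
scene pan_grip [(array([ 0.444, -0.249,  0.048]), 0.61)]
scene pan_lip [(array([ 0.653, -0.264,  0.002]), 0.67)]
scene tote [(array([0.565, 0.302, 0.003]), 0.73)]
scene brush [(array([ 0.705, -0.01 , -0.002]), 0.74)]
scene peg_tub [(array([ 0.407,  0.014, -0.   ]), 0.6)]
{'time_s': 0.7, 'joints': array([1.09336634e+00, 2.58523333e-01, 2.14598404e-02, 1.33367730e+00,
       2.39733282e-05, 1.41817335e+00]), 'joint_velocities': array([ 7.09670758e-04, -4.37698156e-04, -5.62981811e-05, -3.30098328e-04,
        2.38058629e-03, -1.01753334e-04]), 'joint_efforts': array([-6.39394111e-04, -5.55228245e+01,  3.44685459e+01,  1.21746096e-03,
       -1.90419364e-04, -1.35734854e-05]), 'position': array([0.17551996, 0.52122128, 0.23130457]), 'tcp_rot': array([-5.07964931e-01, -3.10024852e+00, -9.46046391e-05]), 'contact_force': array([-0.31680413,  0.6732489 ,  0.0238925 ]), 'torque': array([ 0.04752513,  0.03041478, -0.00108583]), 'finger_force': 0.0, 'grip_width': 0.08544261461813821}
```

View pics/top0.png

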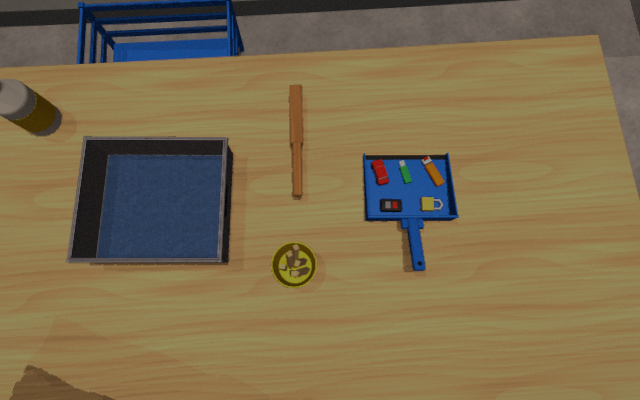

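View pics/scene0.png

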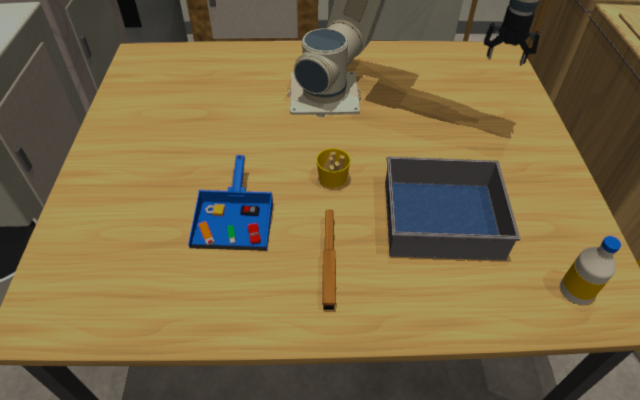

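The top view shows the pan at about (365–455, 155–220) px with its handle going down to (417, 268). The tote is at (72–232, 138–262), the brush at (297, 140), the tub at (294, 265) and an unlisted bottle at (30, 110). The scene view agrees, and all five pieces are in the pan. Next I'll refine the poses and check reachability.

```bash
cat > h.py <<'E'
from workcell import env
import numpy as np, cv2
from scipy.spatial.transform import Rotation as R
def cloud(p):
    K=p["mtx"]; v,u=np.mgrid[0:400,0:640]; d=np.stack([(u-K[0,2])/K[0,0],(v-K[1,2])/K[1,1]],-1)
    s=d.copy()
    for _ in range(8): s=d/(1+p["k1"]*(s**2).sum(-1,keepdims=True))
    z=p["z_map"][...,None]; c=np.concatenate([s*z,z],-1); T=np.linalg.inv(p["camera_from_world"])
    w=c@T[:3,:3].T+T[:3,3]; w[p["z_map"]<=0]=np.nan; return w
def rot(yaw,lean):
    """tool leaning forward by lean (rad) along heading yaw; closing line is horizontal"""
    z=np.array([np.cos(yaw)*np.sin(lean),np.sin(yaw)*np.sin(lean),-np.cos(lean)])
    y=np.array([-np.sin(yaw),np.cos(yaw),0])*SGN; x=np.cross(y,z)
    return R.from_matrix(np.c_[x,y,z])
SGN=-1
GP=np.array([-.130,0,.047])   # grasp point in pan frame
def tcp(origin,yaw,tip,lean):
    """TCP pose for pan origin, yaw, nose-down tip, tool lean in the pan frame"""
    P=R.from_euler('ZY',[yaw,tip]); t=rot(yaw,lean-tip)
    g=np.asarray(origin)+P.apply(GP)
    return g+.019*t.as_matrix()[:,2], t.as_rotvec()
def pan_at(point_world,point_pan,yaw,tip):
    return np.asarray(point_world)-R.from_euler('ZY',[yaw,tip]).apply(point_pan)
E
python3 - <<'E'
from h import *
for n in ["top","scene"]:
    p=env.get_image(n); W=cloud(p)
    m=env.cut_out(p,"tote")[0]["mask"]; q=W[m]; q=q[np.isfinite(q).all(1)]; 
    k=q[(q[:,2]>.09)&(q[:,2]<.11)]; print(n,"tote rim z",np.median(k[:,2]),cv2.minAreaRect((k[:,:2]*1000).astype(np.float32)))
    m=env.cut_out(p,"dustpan")[0]["mask"]; q=W[m]; q=q[np.isfinite(q).all(1)]
    print(" pan z pct",np.percentile(q[:,2],[2,20,50,80,98]))
    hd=q[(q[:,0]<.485)&(q[:,2]>.02)]
    f=np.polyfit(hd[:,0],hd[:,1],1); print(" handle yaw",np.arctan(f[0]),"y at .445",np.polyval(f,.445),"xrange",hd[:,0].min(),hd[:,0].max(), "z fit",np.polyfit(hd[:,0],hd[:,2],1), np.polyval(np.polyfit(hd[:,0],hd[:,2],1),.445))
    b=q[(q[:,0]>.49)]; print(" pan rect",cv2.minAreaRect((b[:,:2]*1000).astype(np.float32)))
q0=env.sense()["joints"]
import h
for sgn in (-1,1):
  h.SGN=sgn
  for lean in np.radians([20,30,40]):
    print(sgn,lean,"grasp",env.ik(*tcp([.575,-.26,0],-.06,0,lean)))
    for d in (.03,.05):
      for tip in np.radians([-5,0,30,50,65]):
        for nm,rim,yaw in (("x",[.439+d*0,.305,.1],0),("y",[.567,.157,.1],1.571)):
          s=env.ik(*tcp(pan_at(rim,[.08-d,0,0],yaw,tip),yaw,tip,lean)); print("  ",d,round(tip,2),nm,None if s is None else np.round(s,2))
E
```

```text
top tote rim z 0.09818266147300792 ((565.1404418945312, 304.8086853027344), (309.4630126953125, 268.4354553222656), 86.45603942871094)
 pan z pct [-0.00123183  0.00114174  0.00316426  0.03698026  0.07038584]
 handle yaw -0.06176323065710131 y at .445 -0.25026078325110934 xrange 0.3785427467789391 0.4849289988960819 z fit [-0.33081957  0.20118038] 0.05396566885357715
 pan rect ((572.6392822265625, -258.9107971191406), (202.76153564453125, 166.45408630371094), 86.5088882446289)
scene tote rim z 0.09683526192515718 ((567.7493896484375, 302.25372314453125), (311.0832214355469, 274.1755065917969), 86.59542083740234)
 pan z pct [-0.00189728  0.00092373  0.00374592  0.03026409  0.06460146]
 handle yaw -0.06477602584158747 y at .445 -0.2528973654866474 xrange 0.3843613842004183 0.4849279460297601 z fit [-0.33636318  0.20365994] 0.05397833144664674
 pan rect ((574.9808959960938, -261.2420654296875), (200.75021362304688, 170.94107055664062), 86.7956771850586)
-1 0.3490658503988659 grasp [-0.80831865  0.21418249 -0.68817931  0.40777327  0.23486644  2.42419863]
   0.03 -0.09 x [ 0.89 -0.05 -0.75
[... 5892 characters left out ...]
0.01  1.5   0.08  0.47]
   0.03 0.87 y [ 0.07  0.31  0.13  1.4  -0.17 -1.5 ]
   0.03 1.13 x [0.39 0.43 0.27 1.82 0.16 0.36]
   0.03 1.13 y [ 0.26  0.39  0.24  1.53 -0.42 -1.28]
   0.05 -0.09 x [ 1.04 -0.02 -0.92  0.21 -0.66  0.88]
   0.05 -0.09 y [-0.48  0.54 -0.09  1.38  0.68 -2.21]
   0.05 0.0 x [ 0.99 -0.06 -0.85  0.35 -0.57  0.86]
   0.05 0.0 y [-0.45  0.49 -0.08  1.35  0.62 -2.13]
   0.05 0.52 x [ 0.63  0.01 -0.36  1.05 -0.1   0.62]
   0.05 0.52 y [-0.16  0.3  -0.    1.29  0.17 -1.73]
   0.05 0.87 x [ 0.47  0.23 -0.02  1.47  0.08  0.46]
   0.05 0.87 y [ 0.1   0.32  0.1   1.37 -0.17 -1.47]
   0.05 1.13 x [0.38 0.44 0.25 1.79 0.16 0.35]
   0.05 1.13 y [ 0.28  0.4   0.21  1.5  -0.42 -1.27]
```

```bash
cat >> h.py <<'E'
SGN=1
GP=np.array([-.142,0,.0509]); LEAN=np.radians(33); YAW=-.062; PAN0=np.array([.574,-.260,0])
TYAW=-.06; RIM=np.array([.5665,.3035,0])+R.from_euler('Z',TYAW).apply([-.126,0,.1]); D=.045
def go(o,yaw,tip,speed=.15,**k):
    p,r=tcp(o,yaw,tip,LEAN); return env.movel(p,rot=r,speed=speed,**k)
def stat(l=""):
    s=env.sense(); print(l,round(s["time_s"],2),"pos",np.round(s["position"],4),"F",np.round(s["contact_force"],2),"M",np.round(s["torque"],2),"w",round(s["grip_width"],4),"ff",round(s["finger_force"],1))
E
python3 - <<'E'
from h import *
p,r=tcp(PAN0,YAW,0,LEAN); zt=R.from_rotvec(r).as_matrix()[:,2]
env.move_ptp(p-.10*zt+[0,0,.06],r); env.set_gripper(.06); stat("above")
print(go(PAN0,YAW,0,.12,f_stop=8)); stat("at")
env.set_gripper(0,100); stat("grip")
go(PAN0+[0,0,.04],YAW,np.radians(-5),.08); env.pause(.3); stat("lift")
t=env.get_image("top"); s=env.get_image("scene")
cv2.imwrite("pics/lift.png",np.vstack([t["pixels"][120:300,240:560],s["pixels"][80:280,130:450]])[:,:,::-1])
W=cloud(t); m=env.cut_out(t,"dustpan")[0]["mask"]; q=W[m]; q=q[np.isfinite(q).all(1)]
h=q[(q[:,0]>.51)&(q[:,0]<.64)&(abs(q[:,1]+.26)<.08)]; 
A=np.c_[h[:,:2],np.ones(len(h))]; c=np.linalg.lstsq(A,h[:,2],rcond=None)[0]; print("slope deg x,y",np.degrees(np.arctan(c[:2])))
for i in (t,s):
  for n in ("pan_grip","pan_lip"): print(n,[(np.round(a["location"],3),a["p"]) for a in env.landmark_of(i,n)[:1]])
E
```

```text
above 4.18 pos [ 0.3884 -0.2484  0.1788] F [-0.17  0.31  0.82] M [0.06 0.5  0.01] w 0.0598 ff 0.0
False
at 5.62 pos [ 0.4427 -0.252   0.0354] F [-0.93 -0.1   0.06] M [0.   0.48 0.  ] w 0.0601 ff 0.0
grip 6.03 pos [ 0.4425 -0.252   0.0355] F [-7.03  0.41  8.63] M [0.26 0.69 0.34] w 0.0251 ff 97.6
lift 6.83 pos [ 0.4401 -0.2516  0.0631] F [ 0.9  -0.41 -3.79] M [ 0.1   1.42 -0.03] w 0.0249 ff 98.8
slope deg x,y [ 4.72531645 -0.12096461]
pan_grip [(array([ 0.442, -0.256,  0.07 ]), 0.76)]
pan_lip [(array([ 0.659, -0.268,  0.048]), 0.9)]
pan_grip [(array([ 0.444, -0.25 ,  0.076]), 0.87)]
pan_lip [(array([ 0.655, -0.265,  0.048]), 0.8)]
```

View pics/lift.png

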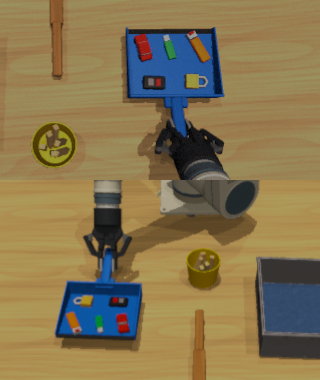

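The pan is held as commanded: its measured slope is 4.7° against the commanded 5° nose-up. All five pieces are in it, around (125–215, 30–95) in the upper crop. Next I'll carry it over.

```bash
python3 - <<'E'
from h import *
up=np.radians(-5)
over=pan_at(RIM+[0,0,.06],[.08-D,0,0],TYAW,up)
go(PAN0+[0,0,.17],YAW,up,.2); 
for w in [(np.array([.60,.0,.17]),YAW),(np.array([over[0]+.03,over[1],.19]),TYAW),(over,TYAW)]:
    go(w[0],w[1],up,.2); stat("wp")
# level above the rim, then down to light contact
lo=lambda h,tip: pan_at(RIM+[0,0,h],[.08-D,0,0],TYAW,tip)
go(lo(.03,0),TYAW,0,.1); env.pause(.3); stat("pre")
print(go(lo(-.012,0),TYAW,0,.03,f_stop=2.5)); stat("touch")
t=env.get_image("top"); s=env.get_image("scene")
cv2.imwrite("pics/rim.png",np.vstack([t["pixels"][100:320,40:360],s["pixels"][60:280,280:600]])[:,:,::-1])
E
```

```text
wp 9.44 pos [0.4659 0.0081 0.1931] F [ 0.05  0.2  -3.08] M [ 0.04  1.47 -0.02] w 0.0245 ff 98.8
wp 11.36 pos [0.3021 0.3206 0.2134] F [-0.38  0.21 -3.52] M [0.14 1.48 0.07] w 0.0247 ff 98.8
wp 11.73 pos [0.2719 0.321  0.1801] F [-0.22  0.89 -3.04] M [0.09 1.38 0.06] w 0.0242 ff 98.7
pre 12.34 pos [0.2742 0.3211 0.1652] F [-0.23  0.23 -3.13] M [0.09 1.32 0.03] w 0.0246 ff 98.7
True
touch 13.28 pos [0.2742 0.3208 0.1351] F [ 2.9   1.11 -0.48] M [ 0.27 -0.17  0.21] w 0.025 ff 98.8
```

View pics/rim.png

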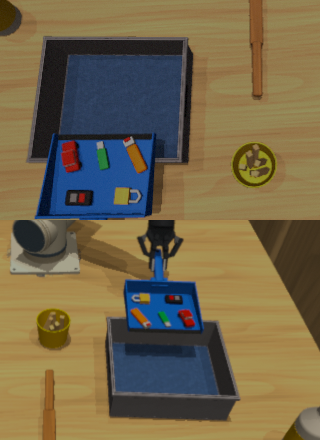

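The pan's front overhangs the tote's near rim, centred to within about 10 px, with all five pieces still aboard. I'll tip it in steps while watching the force.

```bash
cat >> h.py <<'E'
def pivot(tip,off):
    P=R.from_euler('ZY',[TYAW,tip])
    return pan_at(RIM,[.08-D,0,0],TYAW,tip)+off*P.apply([0,0,1])
def force(n=5):
    f=[]
    for _ in range(n): f.append(env.sense()["contact_force"]); env.pause(.02)
    return np.mean(f,0)
E
python3 - <<'E'
from h import *
print("rest",np.round(force(),2)); off=.0005
go(pivot(0,off),TYAW,0,.02); print("backed",np.round(force(),2))
for d in range(5,36,5):
    T=np.radians(d); go(pivot(T,off),TYAW,T,.06); f=force(); print(d,round(off,4),np.round(f,2))
    if d>=15:
        N=f[0]*np.sin(T)+(f[2]+3.2)*np.cos(T)
        off+= .0007 if N>3 else (-.0005 if N<.7 else 0)
stat()
t=env.get_image("top"); s=env.get_image("scene")
cv2.imwrite("pics/tip35.png",np.vstack([t["pixels"][100:320,40:360],s["pixels"][60:280,280:600]])[:,:,::-1])
print(env.landmark_of(t,"tote")[0]["location"])
E
```

```text
rest [ 2.37  1.05 -0.15]
backed [-1.43  0.32  0.23]
5 0.0005 [ 2.3   1.38 -1.76]
10 0.0005 [ 2.23  1.28 -1.42]
15 0.0005 [ 2.77  1.63 -1.5 ]
20 0.0005 [ 2.58  1.63 -2.2 ]
25 0.0005 [ 2.97  1.71 -2.34]
30 0.0005 [ 2.75  0.43 -2.66]
35 0.0005 [ 2.66  0.71 -3.11]
 17.18 pos [0.3244 0.318  0.2242] F [ 3.14  0.71 -2.96] M [ 0.26 -0.76 -0.15] w 0.0248 ff 98.9
[0.5663, 0.3048, 0.002]
```

View pics/tip35.png

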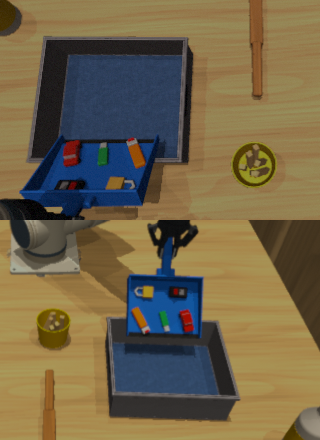

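Nothing has slid yet at 35° and the tote is unmoved, so I'll keep tipping.

```bash
python3 - <<'E'
from h import *
off=.0010
for d in range(39,56,4):
    T=np.radians(d); go(pivot(T,off),TYAW,T,.06); f=force(); print(d,round(off,4),np.round(f,2))
    N=f[0]*np.sin(T)+(f[2]+2.8)*np.cos(T)
    off+= .0005 if N>2 else (-.0005 if N<.5 else 0)
env.pause(.4); stat(); print(off)
t=env.get_image("top"); s=env.get_image("scene")
cv2.imwrite("pics/tip55.png",np.vstack([t["pixels"][100:320,40:360],s["pixels"][60:280,280:600]])[:,:,::-1])
print(env.landmark_of(t,"tote")[0]["location"])
E
```

```text
39 0.001 [ 1.57  0.17 -3.41]
43 0.001 [ 1.21  0.02 -3.8 ]
47 0.0005 [ 1.49  0.39 -3.69]
51 0.0 [ 1.61  0.43 -2.03]
55 0.0 [ 2.09 -0.27 -2.17]
 19.89 pos [0.3737 0.3151 0.2567] F [ 2.84 -0.29 -2.15] M [-0.07 -1.   -0.15] w 0.025 ff 99.1
0.0005Traceback (most recent call last):
  File "<stdin>", line 10, in <module>
IndexError: list index out of range
```

View pics/tip55.png

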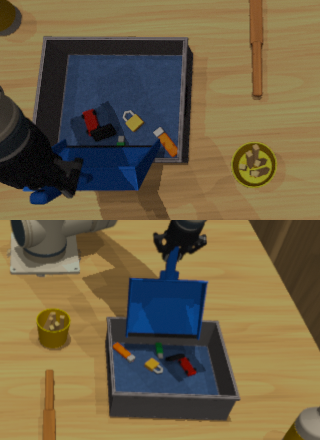

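The scene crop shows an empty pan, with all five pieces in the tote around (115–195, 343–372). I'll confirm with a slightly steeper tip, then lift away, carry back and check before placing.

```bash
python3 - <<'E'
from h import *
T=np.radians(60); go(pivot(T,.0007),TYAW,T,.05); env.pause(.4); stat("60")
go(pivot(T,.0007)+[0,0,.10],TYAW,T,.12)
up=np.radians(-3)
over=pan_at(RIM+[0,0,.10],[.08-D,0,0],TYAW,up)
go(np.array([over[0]+.03,over[1],.20]),TYAW,up,.15); stat("level")
t=env.get_image("top"); s=env.get_image("scene")
cv2.imwrite("pics/lev.png",np.vstack([t["pixels"][100:320,40:360],s["pixels"][60:280,280:600]])[:,:,::-1])
go(np.array([.60,0,.19]),YAW,up,.2); go(PAN0+[0,0,.12],YAW,0,.2); env.pause(.2); stat("back")
t=env.get_image("top"); W=cloud(t); m=env.cut_out(t,"dustpan")[0]["mask"]; q=W[m]; q=q[np.isfinite(q).all(1)]
h=q[(q[:,0]>.51)&(q[:,0]<.64)&(abs(q[:,1]+.26)<.08)]
c=np.linalg.lstsq(np.c_[h[:,:2],np.ones(len(h))],h[:,2],rcond=None)[0]; print("slope deg",np.degrees(np.arctan(c[:2])),np.median(h[:,2]),len(h))
E
```

```text
60 20.9 pos [0.3881 0.3143 0.2624] F [ 0.73 -0.35 -2.76] M [-0.04 -0.7  -0.07] w 0.0246 ff 99.2Traceback (most recent call last):
  File "<stdin>", line 3, in <module>
  File "h.py", line 28, in go
    p,r=tcp(o,yaw,tip,LEAN); return env.movel(p,rot=r,speed=speed,**k)
                                    ~~~~~~~~~^^^^^^^^^^^^^^^^^^^^^^^^^
host.MotionError: the arm cannot follow that straight line within its joint ranges
```

```bash
python3 - <<'E'
from h import *
for d,h in ((54,.04),(40,.09)):
    T=np.radians(d); go(pivot(T,.0007)+[0,0,h],TYAW,T,.12)
up=np.radians(-3)
over=pan_at(RIM+[0,0,.10],[.08-D,0,0],TYAW,up)
go(np.array([over[0]+.03,over[1],.20]),TYAW,up,.15); stat("level")
t=env.get_image("top"); s=env.get_image("scene")
cv2.imwrite("pics/lev.png",np.vstack([t["pixels"][100:320,40:360],s["pixels"][60:280,280:600]])[:,:,::-1])
go(np.array([.60,0,.19]),YAW,up,.2); go(PAN0+[0,0,.12],YAW,0,.2); env.pause(.2); stat("back")
t=env.get_image("top"); W=cloud(t); m=env.cut_out(t,"dustpan")[0]["mask"]; q=W[m]; q=q[np.isfinite(q).all(1)]
h=q[(q[:,0]>.51)&(q[:,0]<.64)&(abs(q[:,1]+.26)<.08)]
c=np.linalg.lstsq(np.c_[h[:,:2],np.ones(len(h))],h[:,2],rcond=None)[0]; print("slope deg",np.degrees(np.arctan(c[:2])),np.median(h[:,2]),len(h))
E
```

```text
level 22.8 pos [0.3034 0.3217 0.2277] F [ 0.82  1.05 -1.63] M [0.07 0.99 0.05] w 0.0244 ff 99.1
back 26.51 pos [ 0.4428 -0.2512  0.1553] F [-0.13  0.71 -3.39] M [0.04 1.01 0.04] w 0.0248 ff 99.2
slope deg [-0.35739251 -0.52186335] 0.12118405829905854 4622
```

View pics/lev.png

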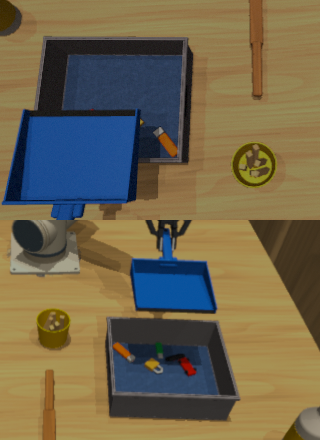

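The pan is empty, all five pieces are in the tote, and the pan is level. Next I'll lay it down and let go.

```bash
python3 - <<'E'
from h import *
go(PAN0+[0,0,.015],YAW,0,.12); env.pause(.2)
print(go(PAN0+[0,0,-.004],YAW,0,.02,f_stop=2.5)); stat("down")
env.set_gripper(.045); env.set_gripper(.07); stat("open")
s=env.sense(); zt=R.from_rotvec(s["tcp_rot"]).as_matrix()[:,2]
env.movel(s["position"]-.10*zt,speed=.1); env.movel(s["position"]-.10*zt+[0,0,.15],speed=.2); env.pause(.3)
t=env.get_image("top"); c=env.get_image("scene")
cv2.imwrite("pics/end.png",np.hstack([t["pixels"][:,40:500],c["pixels"][:,180:520]])[:,:,::-1])
for n in ("dustpan","tote","brush","peg_tub"): print(n,[np.round(env.landmark_of(i,n)[0]["location"],3) for i in (t,c) if env.landmark_of(i,n)])
W=cloud(t); q=W[env.cut_out(t,"dustpan")[0]["mask"]]; q=q[np.isfinite(q).all(1)]
h=q[(q[:,0]>.51)&(q[:,0]<.64)&(abs(q[:,1]+.26)<.08)]
k=np.linalg.lstsq(np.c_[h[:,:2],np.ones(len(h))],h[:,2],rcond=None)[0]; print("slope",np.degrees(np.arctan(k[:2])),np.median(h[:,2])); stat("end")
E
```

```text
True
down 28.53 pos [ 0.4425 -0.2518  0.0355] F [-2.65  0.1   5.75] M [ 0.01  0.29 -0.01] w 0.0249 ff 100.3
open 29.23 pos [ 0.4419 -0.2512  0.035 ] F [-0.1   0.46  0.04] M [ 0.03  0.5  -0.03] w 0.0701 ff 0.0
dustpan [array([ 0.573, -0.259, -0.004]), array([ 0.655, -0.267,  0.005])]
tote [array([ 0.565,  0.305, -0.002]), array([0.567, 0.308, 0.001])]
brush [array([ 0.702, -0.008,  0.002]), array([ 0.707, -0.012, -0.004])]
peg_tub [array([0.406, 0.011, 0.001]), array([ 0.408,  0.013, -0.001])]
slope [-0.12473564  0.05678316] 0.002137702852036072
end 32.53 pos [ 0.3877 -0.248   0.2689] F [-0.77 -0.11 -0.5 ] M [-0.02  0.46 -0.  ] w 0.0698 ff 0.0
```

View pics/end.png

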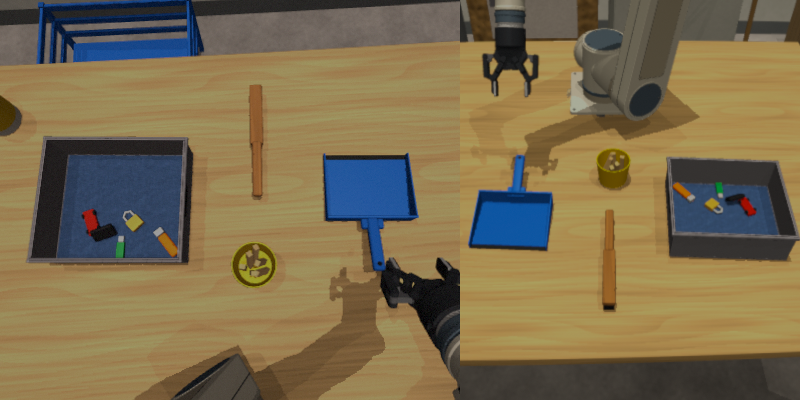

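The empty pan lies flat at about (370, 187) px in the left view. All five pieces are in the tote at (80–180, 210–255), and the tote, brush and tub are where they started.

```bash
python3 -c "
from workcell import env
print(env.close_job())"
```

```text
the job is handed in; nothing more can be done
None
```

The job is handed in at about 33 s: all five finds are in the tote, the empty pan is flat and right way up on the table and released, and the tote, brush and peg tub are unmoved to within the few-millimetre camera accuracy.

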